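# Stroke the spice box lids shut

## Robot

A 7-joint arm with a two-finger parallel gripper is mounted at the origin on the work surface. World frame = base frame: x ahead of the robot, y to its left, z up, the work surface at z = 0. Lengths are in m, angles in rad, forces in N, time in s.
With the tool pointing down it reaches from about 0.4 to 0.925 m from the base axis. Payload 4.1 kg.
Tool frame: the origin (TCP) lies on the centre line of the jaws, within the pads' length; the fingertips stand 17 mm ahead of it and the grasp point (between the pads) lies 2 mm behind it; z points along the fingers, y is the line along which they close (so a half turn about z gives the same grasp; the last joint's range is limited). The gripper opens to 85 mm and grips with 20 to 120 N. Pads are 22 mm wide; open, the fingers measure 114 mm over their backs; the gripper's body (76 mm by 85 mm) begins 54 mm behind the grasp point. The pads swing forward as they close: fully open they stand 13 mm farther back than shut.
Start: joints at [1.093, 0.398, 0.045, 1.537, -0.019, 1.207, -0.051], TCP at [0.24, -0.604, 0.248] pointing down, gripper open.
Joint ranges: [-2.82, 2.82], [-0.49, 2.23], [-1.37, 1.46], [0, 2.46], [-1.36, 4.5], [0.23, 2], [-2.94, 2.94]. Speed limits (rad/s): [2.57, 2.57, 3.14, 3.14, 3.14, 3.14, 3.14].

## Interface

Orientations are given as a unit quaternion [x, y, z, w].
In Python, from workcell import read_state, snapshot, camera_model, finish_job gives the robot as it stands.
- The arm moves only by the tool send_rows, never from a script. Its argument "plan" is a list of rows, each a list of 3 entries, a list of its own where there are three numbers: the shift along the world's x, y, z normalised to -1 to 1, where 1 is 0.12 m, then the turn about the world's z normalised to -1 to 1, where 1 is 2 pi rad, then the opening, from 0 (shut) to 1 (fully open). A call has exactly 5 rows; each row is the pose to reach, as a shift and turn from the pose commanded when the call began, turning the shorter way round; what a row does not reach only later rows make up. A row lasts 1/12 s, in which the tool goes at most 41.7 mm and 7.16 degrees, less where a joint would pass 70% of its speed; a pose out of reach is approached as far as the arm can. A call with a number of a shift or a turn outside -1 to 1 is refused whole. A call with a gripper value outside its range is refused whole. The fingers move at their own pace and stop on an object; the grip force is fixed at half the most. Time passes only in rows, so rows that repeat a pose let the fingers close, or fill a call up. It gives the time, the measured TCP pose, the force, the opening and the grip force at its end, in the units of the state.
- read_state(): the state, without advancing time (a new reading comes with each control period).
- snapshot(name): name is "scene" or "top" or "wrist"; returns the picture (384x512x3 uint8, red, green, blue); there is no depth.
- camera_model(name): a dict with "fx", "fy", "cx", "cy" (pixels), "eye" and "orientation" of the camera in the world. Camera axes: x right, y down, z forward; pixel columns grow to the right and rows downward; lengths in m; the calibration is good to about 2 mm. A picture is of the moment at which its call begins: read the wrist's pose just before it. camera_model takes no time and is no camera call; for the wrist camera it gives the pose at the moment of the call.
- finish_job(): hands the job in; it is judged then, once.
The state is a dict: "t": time; "joints": joint angles; "joint_vel": joint speeds; "joint_efforts": joint torques, N m; "eef_pos": TCP position; "tcp_rot": TCP orientation; "force": force on the tool from outside, world axes, zero at the start; "moment": the same for the moment, N m; "width": finger opening in m; "gripper_force": force on a finger pad.
Only numpy, scipy, OpenCV 4.12 (cv2) and the standard library are available. Lean on these libraries where they do the work, as an engineer would, in place of code of your own. Each camera call takes 0.05 s, during which the arm holds its last target. There are 200 camera calls.

## Task

The five little flip lids of the wooden spice box are standing ajar. Shut them all, in order from the plain wooden deck to the far end, by running your fingertips lightly along the row in one stroke, staying down close to the lids from the first until the last is shut, and then take your hand away. Do not grip, lift or shove the box, and leave the jar, mug, spoon and whisk around it where they are.

Things in the scene. Friction and masses are not known exactly. Their poses are not given: they have to be found in the camera images.
- spice_box: Wooden spice box, 60 mm (x) by 300 mm (y) by 58 mm high, 1.5 kg, loose on the table. Origin: centre of its underside, z up; y runs along the row, from the solid flat wooden deck (y -150 to -108 mm) over five steel flip lids, one every 50 mm, to a 10 mm wooden end piece. Each lid is hinged on its edge nearest the deck. Deck, end piece and shut lids are flush, 58 mm above the table.
- deck (a point): Centre of the plain deck's top face, 58 mm above the table, 23 mm before the hinge of lid 1.
- row_end (a point): Middle of the far edge of lid 5 when it is shut, 58 mm above the table, 269 mm from point deck along the row.
- lid1 (a joint): Hinge angle (rad) of lid 1, counted from the deck: 0 shut, larger is more open; starts at 0.25 to 0.6 (free edge 11 to 26 mm up). Lid 54 mm wide (x), 46 mm long (y), 4 mm thick; hinge line at y = -106 mm of the box, 56 mm above the table. It stays where left and moves lightly (0.008 N m): fingertips sliding in +y a few mm above deck height fold it down.
- lid2 (a joint): Hinge angle (rad) of lid 2, counted from the deck: 0 shut, larger is more open; starts at 0.25 to 0.6 (free edge 11 to 26 mm up). Lid 54 mm wide (x), 46 mm long (y), 4 mm thick; hinge line at y = -56 mm of the box, 56 mm above the table. It stays where left and moves lightly (0.008 N m): fingertips sliding in +y a few mm above deck height fold it down.
- lid3 (a joint): Hinge angle (rad) of lid 3, counted from the deck: 0 shut, larger is more open; starts at 0.25 to 0.6 (free edge 11 to 26 mm up). Lid 54 mm wide (x), 46 mm long (y), 4 mm thick; hinge line at y = -6 mm of the box, 56 mm above the table. It stays where left and moves lightly (0.008 N m): fingertips sliding in +y a few mm above deck height fold it down.
- lid4 (a joint): Hinge angle (rad) of lid 4, counted from the deck: 0 shut, larger is more open; starts at 0.25 to 0.6 (free edge 11 to 26 mm up). Lid 54 mm wide (x), 46 mm long (y), 4 mm thick; hinge line at y = 44 mm of the box, 56 mm above the table. It stays where left and moves lightly (0.008 N m): fingertips sliding in +y a few mm above deck height fold it down.
- lid5 (a joint): Hinge angle (rad) of lid 5, counted from the deck: 0 shut, larger is more open; starts at 0.25 to 0.6 (free edge 11 to 26 mm up). Lid 54 mm wide (x), 46 mm long (y), 4 mm thick; hinge line at y = 94 mm of the box, 56 mm above the table. It stays where left and moves lightly (0.008 N m): fingertips sliding in +y a few mm above deck height fold it down.
- jar: Glass jar with a steel screw cap, 68 mm across, 90 mm high, near the spice box; origin at the centre of its underside. Bystander.
- mug: White ceramic mug with a handle, 76 mm across, 85 mm high, near the spice box; origin at the centre of its underside. Bystander.
- spoon: Wooden spoon, 240 mm long, lying beside the spice box. Bystander.
- whisk: Steel balloon whisk, 260 mm long and about 46 mm high, lying beyond the deck end of the box. Bystander.

How it is judged:
On the way, in this order (a step that is already met when the one before it is completed fails the run):
1. lid 1 is shut, the later ones still ajar (value of joint lid1 below 0.12 rad and value of joint each of lid2, lid3, lid4, lid5 above 0.12 rad), for 0.05 s.
2. lid 2 is shut, the later ones still ajar (value of joint each of lid1, lid2 below 0.12 rad and value of joint each of lid3, lid4, lid5 above 0.12 rad), for 0.05 s.
3. lid 3 is shut, the later ones still ajar (value of joint each of lid1, lid2, lid3 below 0.12 rad and value of joint each of lid4, lid5 above 0.12 rad), for 0.05 s.
4. lid 4 is shut, the later ones still ajar (value of joint each of lid1, lid2, lid3, lid4 below 0.12 rad and value of joint lid5 above 0.12 rad), for 0.05 s.
5. lid 5 is shut (value of joint each of lid1, lid2, lid3, lid4, lid5 below 0.12 rad), for 0.05 s.
At the end, for the whole second after the job is handed in: All five lids are shut to within 0.12 rad (free edge within about 5.5 mm of flush), the spice box stands upright within 3 cm of where it was, and the jar, mug, spoon and whisk are within 3 cm of where they were (all of step 5 and distance of each of spice_box, jar, mug, spoon, whisk from where it was at the start of the episode below 0.03 m and angle between spice_box's own z axis and vertical below 0.05 rad and linear speed of spice_box below 0.01 m/s); the robot touches nothing.
It fails at once if the fingers lift away from the row (more than about 4 cm above the lids) after the first lid is shut and before the last one is (value of joint lid1 below 0.12 rad and value of joint lid5 above 0.12 rad and z of the grasp point in the frame of spice_box above 0.12 m).
It fails at once if the spice box is pressed or struck hard (over 60 N) (contact force between any of the fingers, the arm and spice_box above 60 N).
It fails at once if the spice box is lifted, tipped or pushed more than 3 cm (height (world z) of spice_box above 0.012 m or angle between spice_box's own z axis and vertical above 0.15 rad or distance of spice_box from where it was at the start of the episode above 0.03 m).
It fails at once if the jar, mug, spoon or whisk is moved more than 3 cm (distance of any of jar, mug, spoon, whisk from where it was at the start of the episode above 0.03 m).
It also fails if it takes over 42 s, if anything falls off the work surface, if the arm or the gripper's body presses on something with over 40 N, if the wrist force passes 120 N, or if a joint passes its speed limit or range.

## Working session

There is one attempt and no reset: what is moved stays moved. The work goes in short steps, Python scripts to look and compute and a tool call to move; the robot and the scene stay as the last step left them, time stands still between calls to the robot, and variables do not carry over. Pictures are saved under pics/ and viewed, at most 10 in all, crops included, and the job is handed in when it is done.

Besides the shell and the picture viewer there is one more tool, called after "Emit:" as name(argument=value, ...) on one line, values as JSON. send_rows: Moves the arm, as the interface text tells. Its arguments: {"type":"object","properties":{"plan":{"type":"array"}},"required":["plan"]}

```bash
mkdir -p pics
python3 - <<'E'
from workcell import *
import cv2
for n in ("scene","top"):
    cv2.imwrite(f"pics/{n}1.png",snapshot(n)[:,:,::-1]); print(n,camera_model(n))
s=read_state();print(s['t'],s['eef_pos'],s['tcp_rot'],s['width'],s['force'])
E
```

```text
scene {'fx': 373.27661971376375, 'fy': 373.27661971376375, 'cx': 248.93779026487093, 'cy': 197.58558375036904, 'eye': array([ 1.23287551, -0.0278424 ,  0.53941256]), 'orientation': array([ 0.6532961 ,  0.5992725 , -0.30682804, -0.34631378])}
top {'fx': 475.5815885921272, 'fy': 475.5815885921272, 'cx': 253.82389864129695, 'cy': 189.64655658583877, 'eye': array([0.30730873, 0.05420751, 1.17172938]), 'orientation': array([ 0.73342375, -0.67193271,  0.07183141, -0.07373118])}
0.1 [ 0.24020888 -0.60340768  0.24735648] [ 9.82105973e-01  1.88326996e-01 -2.33778566e-04 -8.63324463e-04] 0.08508407695803212 [0.70230859 0.11535359 0.39892791]
```

View pics/top1.png

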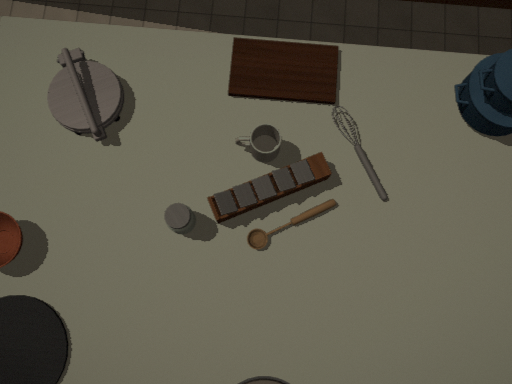

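View pics/scene1.png

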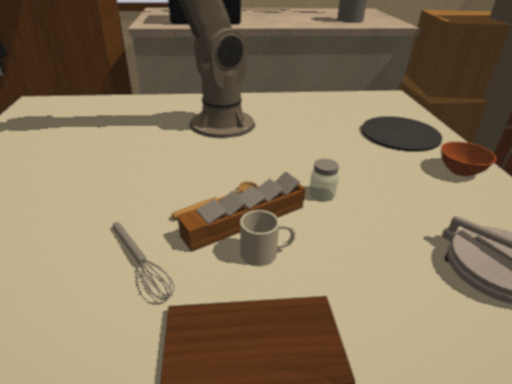

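The top view shows the box from the deck end at about (318,165) to the far end at about (215,208). The mug is beside it at (265,142), the jar at (180,218), the spoon at (258,238) to (335,203) and the whisk at (360,150). I'll enlarge it to measure the corners.

```bash
python3 - <<'E'
import cv2
i=cv2.imread("pics/top1.png")[115:255,155:345]
i=cv2.convertScaleAbs(i,alpha=1.6)
cv2.imwrite("pics/crop1.png",cv2.resize(i,None,fx=4,fy=4,interpolation=cv2.INTER_CUBIC))
E
cat > h.py <<'E'
import numpy as np
from scipy.spatial.transform import Rotation as R
from workcell import camera_model
def ray(n,u,v,z):
    c=camera_model(n);d=R.from_quat(c['orientation']).apply([(u-c['cx'])/c['fx'],(v-c['cy'])/c['fy'],1])
    return c['eye']+d*(z-c['eye'][2])/d[2]
def proj(n,p):
    c=camera_model(n);q=R.from_quat(c['orientation']).inv().apply(np.atleast_2d(p)-c['eye'])
    return np.c_[q[:,0]/q[:,2]*c['fx']+c['cx'],q[:,1]/q[:,2]*c['fy']+c['cy']]
E
```

```text
(no output)
```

View pics/crop1.png

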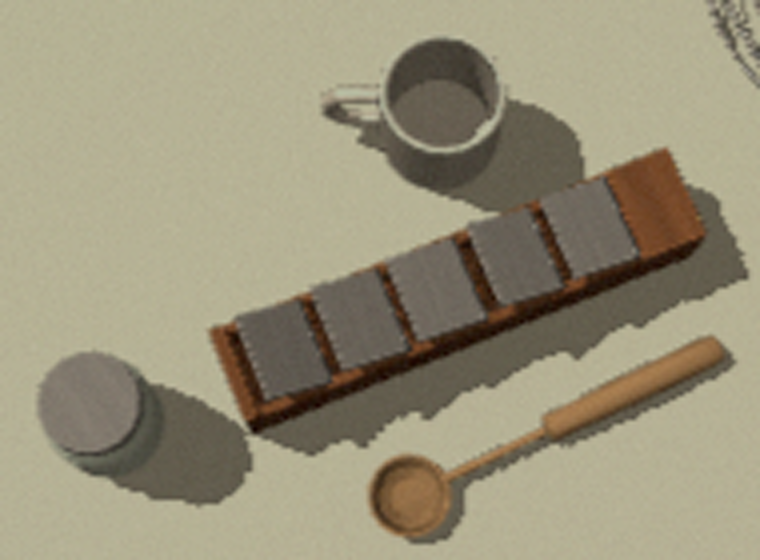

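The crop shows the box's top corners: deck end at (667,148) and (705,235), far end at (210,328) and (250,418). The jar cap is at (92,402), the mug rim at (443,95).

Run:
```python
from h import *
f=lambda u,v,z: ray('top',155+(u-1.5)/4,115+(v-1.5)/4,z)
c=[f(*p,.058) for p in((667,148),(705,235),(210,328),(250,418))]
print(np.round(c,4)); a,b,d,e=c
print('w',np.linalg.norm(a-b),np.linalg.norm(d-e),'L',np.linalg.norm(a-d),np.linalg.norm(b-e))
C=(a+b+d+e)/4; ax=(d+e-a-b)[:2]; ax/=np.linalg.norm(ax); lat=np.array([ax[1],-ax[0]])
print('C',C,'row',ax,np.degrees(np.arctan2(*ax[::-1])))
P=lambda y:C[:2]+ax*y
print('deck',P(-.129),'end',P(.140), 'lidfree', [P(y) for y in (-.06,.14)])
for n,p in dict(jar=(92,402,.09),mug=(443,95,.085),whisktip=(710,0,.03),spoonhead=(410,495,.02),spoonend=(715,345,.02)).items():
    q=f(*p);print(n,q.round(3),'along',((q[:2]-C[:2])@ax).round(3),'lat',((q[:2]-C[:2])@lat).round(3))
# check with scene camera
pts=[np.r_[P(y)+lat*x,.058] for y in(-.15,.15) for x in(-.03,.03)]
print(proj('scene',pts).round(0).tolist())
from workcell import read_state
s=read_state();print(R.from_quat(s['tcp_rot']).as_matrix().round(3))
```

```text
[[ 0.6487 -0.0883  0.058 ]
 [ 0.5962 -0.1142  0.058 ]
 [ 0.5132  0.1768  0.058 ]
 [ 0.4615  0.1476  0.058 ]]
w 0.05850949912412184 0.05943623083841292 L 0.29769621442473576 0.29446195758414284
C [0.55490432 0.03047873 0.058     ] row [-0.45632035  0.88981557] 117.14991994993935
deck [ 0.61376964 -0.08430748] end [0.49101947 0.1550529 ] lidfree [array([ 0.58228354, -0.02291021]), array([0.49101947, 0.1550529 ])]
jar [0.458 0.236 0.09 ] along 0.227 lat 0.008
mug [0.661 0.05  0.085] along -0.031 lat 0.104
whisktip [ 0.757 -0.113  0.03 ] along -0.22 lat 0.114
spoonhead [0.428 0.049 0.02 ] along 0.075 lat -0.104
spoonend [ 0.537 -0.13   0.02 ] along -0.135 lat -0.089
[[176.0, 214.0], [188.0, 230.0], [289.0, 176.0], [304.0, 187.0]]
[[ 0.929  0.37  -0.001]
 [ 0.37  -0.929  0.002]
 [-0.    -0.002 -1.   ]]
```

The measured sizes match the given ones (59 × 296 mm), the scene-camera check agrees, and the row heads 117.15°. I'll move above the deck with the fingers shut and a yaw of +5.4°, so that the closing line lies along the row.

Emit:
send_rows(plan=[[[0.12,0.17,0],0.003,0],[[0.25,0.35,0],0.006,0],[[0.37,0.52,0],0.009,0],[[0.5,0.69,0],0.012,0],[[0.623,0.866,0],0.015,0]])

```text
t: 0.52
eef_pos: [0.3156, -0.4988, 0.2478]
tcp_rot: [0.972, 0.235, -0.0, -0.0]
force: [-0.1, -0.9, 0.1]
width: 0.0253
gripper_force: 0.0
```

Emit:
send_rows(plan=[[[0.12,0.17,0],0,0],[[0.25,0.35,0],0,0],[[0.37,0.52,0],0,0],[[0.5,0.69,0],0,0],[[0.623,0.866,0],0,0]])

```text
t: 0.93
eef_pos: [0.3903, -0.3948, 0.248]
tcp_rot: [0.972, 0.234, -0.0, -0.0]
force: [-0.1, -0.2, 0.1]
width: 0.0003
gripper_force: 0.0
```

Emit:
send_rows(plan=[[[0.12,0.17,0],0,0],[[0.25,0.35,0],0,0],[[0.37,0.52,0],0,0],[[0.5,0.69,0],0,0],[[0.623,0.866,0],0,0]])

```text
t: 1.35
eef_pos: [0.465, -0.291, 0.248]
tcp_rot: [0.972, 0.234, -0.0, -0.0]
force: [0.2, -0.6, 0.5]
width: -0.0005
gripper_force: 0.0
```

Emit:
send_rows(plan=[[[0.12,0.17,0],0,0],[[0.25,0.35,0],0,0],[[0.37,0.52,0],0,0],[[0.5,0.69,0],0,0],[[0.623,0.866,0],0,0]])

```text
t: 1.77
eef_pos: [0.5398, -0.1872, 0.2479]
tcp_rot: [0.972, 0.234, -0.0, -0.0]
force: [0.6, 0.2, -0.3]
width: 0.0001
gripper_force: 0.0
```

Emit:
send_rows(plan=[[[0.15,0.2,0],0,0],[[0.3,0.4,0],0,0],[[0.45,0.6,0],0,0],[[0.623,0.866,0],0,0],[[0.623,0.866,0],0,0]])

```text
t: 2.18
eef_pos: [0.6173, -0.0744, 0.2479]
tcp_rot: [0.971, 0.24, 0.002, -0.003]
force: [1.0, 2.0, 0.1]
width: -0.0001
gripper_force: 0.0
```

Emit:
send_rows(plan=[[[0,0,0],0,0],[[0,0,-0.2],0,0],[[0,0,-0.5],0,0],[[0,0,-0.8],0,0],[[0,0,-1],0,0]])

```text
t: 2.6
eef_pos: [0.6115, -0.0863, 0.1249]
tcp_rot: [0.972, 0.233, -0.002, -0.0]
force: [0.1, 0.7, -1.5]
width: -0.0002
gripper_force: 0.0
```

Emit:
send_rows(plan=[[[0,0,-0.05],0,0],[[0,0,-0.1],0,0],[[0,0,-0.14],0,0],[[0,0,-0.14],0,0],[[0,0,-0.14],0,0]])

```text
t: 3.02
eef_pos: [0.6152, -0.0847, 0.1131]
tcp_rot: [0.972, 0.234, 0.001, 0.001]
force: [-0.7, -0.3, 0.6]
width: 0.0001
gripper_force: 0.0
```

Run:
```python
from h import *
from workcell import *
import cv2
cv2.imwrite("pics/t2.png",cv2.resize(cv2.convertScaleAbs(np.hstack([snapshot("top")[115:255,155:345],snapshot("scene")[110:250,150:340]])[:,:,::-1],alpha=1.5),None,fx=2.1,fy=2.1,interpolation=2))
s=read_state();print(s['t'],s['eef_pos'],s['force'])
```

```text
3.1167 [ 0.61526209 -0.08448681  0.11311936] [ 0.94164608 -0.86362245  0.76023745]
```

View pics/t2.png

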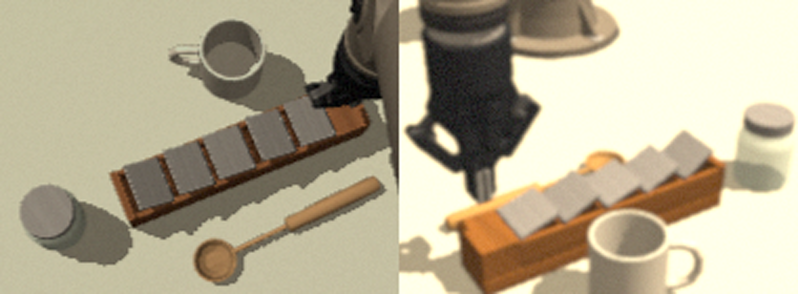

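The fingertips hang about 38 mm above the deck, near its centre, clear of lid 1. Next I'll feel for the deck height.

Emit:
send_rows(plan=[[[0,0,-0.08],0,0],[[0,0,-0.16],0,0],[[0,0,-0.23],0,0],[[0,0,-0.25],0,0],[[0,0,-0.25],0,0]])

```text
t: 3.53
eef_pos: [0.613, -0.0842, 0.0798]
tcp_rot: [0.972, 0.234, -0.001, -0.0]
force: [-0.2, 0.5, -0.5]
width: 0.0002
gripper_force: 0.0
```

Emit:
send_rows(plan=[[[0,0,-0.01],0,0],[[0,0,-0.02],0,0],[[0,0,-0.03],0,0],[[0,0,-0.03],0,0],[[0,0,-0.03],0,0]])

```text
t: 3.95
eef_pos: [0.6143, -0.0844, 0.0781]
tcp_rot: [0.972, 0.234, 0.0, 0.0]
force: [-0.6, -0.1, 0.3]
width: 0.0
gripper_force: 0.0
```

Emit:
send_rows(plan=[[[0,0,-0.004],0,0],[[0,0,-0.008],0,0],[[0,0,-0.012],0,0],[[0,0,-0.012],0,0],[[0,0,-0.012],0,0]])

```text
t: 4.37
eef_pos: [0.6142, -0.0843, 0.0765]
tcp_rot: [0.972, 0.234, 0.0, 0.0]
force: [-0.7, 0.2, 0.3]
width: 0.0001
gripper_force: 0.0
```

Emit:
send_rows(plan=[[[0,0,-0.004],0,0],[[0,0,-0.008],0,0],[[0,0,-0.01],0,0],[[0,0,-0.01],0,0],[[0,0,-0.01],0,0]])

```text
t: 4.78
eef_pos: [0.6142, -0.0843, 0.0753]
tcp_rot: [0.972, 0.234, -0.0, 0.0]
force: [-0.0, 0.1, -0.1]
width: -0.0002
gripper_force: 0.0
```

Emit:
send_rows(plan=[[[0,0,-0.004],0,0],[[0,0,-0.008],0,0],[[0,0,-0.008],0,0],[[0,0,-0.008],0,0],[[0,0,-0.008],0,0]])

```text
t: 5.2
eef_pos: [0.6143, -0.0843, 0.0751]
tcp_rot: [0.972, 0.234, 0.0, 0.0]
force: [-2.1, 0.1, 4.9]
width: 0.0002
gripper_force: 2.6
```

Contact came at TCP z 0.075, exactly as expected. I'll rise about 3 mm and begin the stroke at 25 mm per call, checking the force.

Emit:
send_rows(plan=[[[0,0,0.014],0,0],[[0,0,0.028],0,0],[[0,0,0.028],0,0],[[-0.01,0.02,0.028],0,0],[[-0.03,0.058,0.028],0,0]])

```text
t: 5.62
eef_pos: [0.6106, -0.0779, 0.0775]
tcp_rot: [0.972, 0.234, -0.0, 0.0]
force: [-0.7, -0.4, 0.1]
width: 0.0002
gripper_force: 0.0
```

Emit:
send_rows(plan=[[[-0.019,0.037,0],0,0],[[-0.038,0.074,0],0,0],[[-0.057,0.111,0],0,0],[[-0.076,0.148,0],0,0],[[-0.095,0.185,0],0,0]])

```text
t: 6.03
eef_pos: [0.5991, -0.0547, 0.0778]
tcp_rot: [0.972, 0.234, 0.0, 0.0]
force: [0.1, -0.4, -0.3]
width: -0.0002
gripper_force: 0.2
```

Emit:
send_rows(plan=[[[-0.019,0.037,0],0,0],[[-0.038,0.074,0],0,0],[[-0.057,0.111,0],0,0],[[-0.076,0.148,0],0,0],[[-0.095,0.185,0],0,0]])

```text
t: 6.45
eef_pos: [0.5875, -0.0325, 0.0777]
tcp_rot: [0.972, 0.234, -0.0, 0.0]
force: [-0.5, 0.3, -0.1]
width: 0.0
gripper_force: 0.1
```

Emit:
send_rows(plan=[[[-0.019,0.037,0],0,0],[[-0.038,0.074,0],0,0],[[-0.057,0.111,0],0,0],[[-0.076,0.148,0],0,0],[[-0.095,0.185,0],0,0]])

```text
t: 6.87
eef_pos: [0.5763, -0.0105, 0.0778]
tcp_rot: [0.972, 0.234, 0.0, 0.0]
force: [0.0, -0.2, 0.8]
width: -0.0002
gripper_force: 0.2
```

Emit:
send_rows(plan=[[[-0.019,0.037,0],0,0],[[-0.038,0.074,0],0,0],[[-0.057,0.111,0],0,0],[[-0.076,0.148,0],0,0],[[-0.095,0.185,0],0,0]])

```text
t: 7.28
eef_pos: [0.5647, 0.012, 0.0777]
tcp_rot: [0.972, 0.234, -0.0, 0.0]
force: [-0.3, -0.7, 0.1]
width: 0.0003
gripper_force: 0.1
```

Run:
```python
from h import *
from workcell import *
import cv2
cv2.imwrite("pics/t3.png",cv2.resize(cv2.convertScaleAbs(np.hstack([snapshot("top")[115:255,155:345],snapshot("scene")[110:250,150:340]])[:,:,::-1],alpha=1.3),None,fx=2.1,fy=2.1,interpolation=2))
s=read_state();print(s['t'],s['eef_pos'],s['force'])
```

```text
7.3833 [0.56447782 0.0126936  0.07766317] [ 0.11414601 -0.1531403   0.07758488]
```

View pics/t3.png

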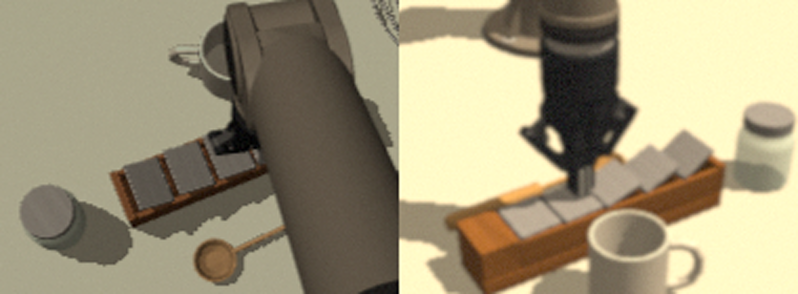

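Lids 1 and 2 lie flush, 3 to 5 are still ajar, and the box hasn't moved. Continuing.

Emit:
send_rows(plan=[[[-0.019,0.037,0],0,0],[[-0.038,0.074,0],0,0],[[-0.057,0.111,0],0,0],[[-0.076,0.148,0],0,0],[[-0.095,0.185,0],0,0]])

```text
t: 7.8
eef_pos: [0.5534, 0.0341, 0.0778]
tcp_rot: [0.972, 0.234, 0.0, 0.0]
force: [0.4, 0.3, 0.5]
width: 0.0002
gripper_force: 0.2
```

Emit:
send_rows(plan=[[[-0.019,0.037,0],0,0],[[-0.038,0.074,0],0,0],[[-0.057,0.111,0],0,0],[[-0.076,0.148,0],0,0],[[-0.095,0.185,0],0,0]])

```text
t: 8.22
eef_pos: [0.5419, 0.0563, 0.0777]
tcp_rot: [0.972, 0.234, -0.0, 0.0]
force: [-0.2, -0.2, 0.1]
width: -0.0004
gripper_force: 0.1
```

Emit:
send_rows(plan=[[[-0.019,0.037,0],0,0],[[-0.038,0.074,0],0,0],[[-0.057,0.111,0],0,0],[[-0.076,0.148,0],0,0],[[-0.095,0.185,0],0,0]])

```text
t: 8.63
eef_pos: [0.5307, 0.0783, 0.0778]
tcp_rot: [0.972, 0.234, 0.0, 0.0]
force: [0.2, 0.3, 0.3]
width: 0.0
gripper_force: 0.2
```

Emit:
send_rows(plan=[[[-0.019,0.037,0],0,0],[[-0.038,0.074,0],0,0],[[-0.057,0.111,0],0,0],[[-0.076,0.148,0],0,0],[[-0.095,0.185,0],0,0]])

```text
t: 9.05
eef_pos: [0.5191, 0.1007, 0.0777]
tcp_rot: [0.972, 0.234, -0.0, 0.0]
force: [-0.6, 0.0, 1.3]
width: -0.0002
gripper_force: 0.1
```

Emit:
send_rows(plan=[[[-0.019,0.037,0],0,0],[[-0.038,0.074,0],0,0],[[-0.057,0.111,0],0,0],[[-0.076,0.148,0],0,0],[[-0.095,0.185,0],0,0]])

```text
t: 9.47
eef_pos: [0.5079, 0.1228, 0.0778]
tcp_rot: [0.972, 0.234, 0.0, 0.0]
force: [0.7, -0.2, 0.5]
width: 0.0001
gripper_force: 0.2
```

Emit:
send_rows(plan=[[[-0.019,0.037,0],0,0],[[-0.038,0.074,0],0,0],[[-0.057,0.111,0],0,0],[[-0.076,0.148,0],0,0],[[-0.095,0.185,0],0,0]])

```text
t: 9.88
eef_pos: [0.4963, 0.1451, 0.0777]
tcp_rot: [0.972, 0.234, -0.0, 0.0]
force: [-0.0, 0.3, -0.8]
width: 0.0001
gripper_force: 0.1
```

Run:
```python
from h import *
from workcell import *
import cv2
cv2.imwrite("pics/t4.png",cv2.resize(cv2.convertScaleAbs(np.hstack([snapshot("top")[115:255,155:345],snapshot("scene")[110:250,150:340]])[:,:,::-1],alpha=1.3),None,fx=2.1,fy=2.1,interpolation=2))
s=read_state();print(s['t'],s['eef_pos'],s['force'])
```

```text
9.9833 [0.49605361 0.14576231 0.07768089] [0.38525192 0.68735404 1.06540545]
```

View pics/t4.png

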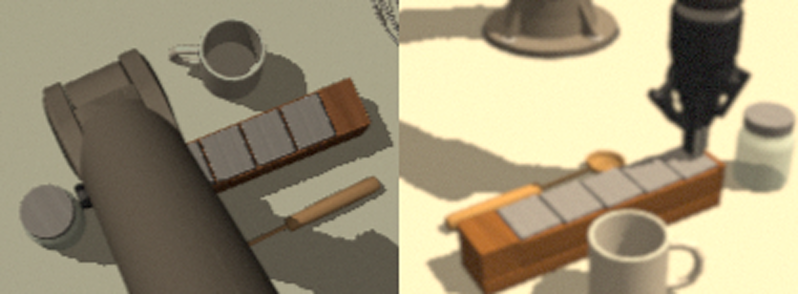

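All five lids look shut, and the jar is clear. I'll go 6 mm further, then rise straight up.

Emit:
send_rows(plan=[[[-0.012,0.022,-0.004],0,0],[[-0.022,0.044,-0.006],0,0],[[-0.022,0.044,-0.006],0,0],[[-0.022,0.044,0.05],0,0],[[-0.022,0.044,0.2],0,0]])

```text
t: 10.4
eef_pos: [0.4921, 0.149, 0.1002]
tcp_rot: [0.972, 0.234, -0.003, 0.0]
force: [0.3, -0.3, 0.3]
width: 0.0001
gripper_force: 0.0
```

Emit:
send_rows(plan=[[[0,0,0.2],0,0],[[0,0,0.4],0,0],[[0,0,0.6],0,0],[[0,0,0.8],0,0],[[0,0,1],0,0]])

```text
t: 10.82
eef_pos: [0.4939, 0.1496, 0.2235]
tcp_rot: [0.972, 0.234, 0.0, 0.0]
force: [0.3, -0.0, 0.7]
width: -0.0
gripper_force: 0.0
```

Emit:
send_rows(plan=[[[-0.1,-0.2,0],0,0],[[-0.2,-0.4,0],0,0],[[-0.3,-0.6,0],0,0],[[-0.3,-0.8,0],0,0],[[-0.3,-0.8,0],0,0]])

```text
t: 11.23
eef_pos: [0.4573, 0.0483, 0.2221]
tcp_rot: [0.973, 0.231, -0.0, 0.002]
force: [0.7, -0.8, -0.0]
width: 0.0002
gripper_force: 0.0
```

Run:
```python
from h import *
from workcell import *
import cv2
cv2.imwrite("pics/t5.png",cv2.resize(cv2.convertScaleAbs(np.hstack([snapshot("top")[115:255,155:345],snapshot("scene")[110:250,150:340]])[:,:,::-1],alpha=1.3),None,fx=2.1,fy=2.1,interpolation=2))
s=read_state();print(s['t'],s['eef_pos'],s['force'])
```

```text
11.3333 [0.45808131 0.05304815 0.22225574] [-0.78467064  0.97332496 -0.31020511]
```

View pics/t5.png

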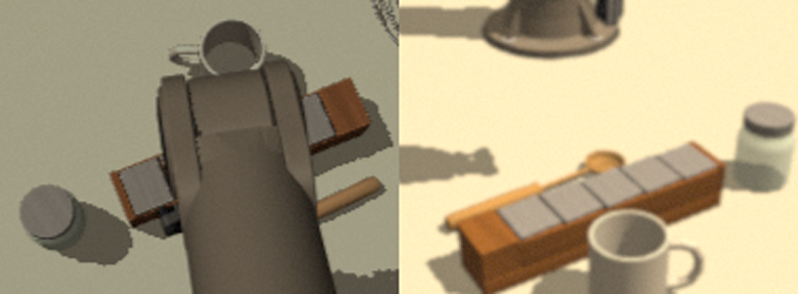

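The final view shows all five lids flush, and the box, jar, mug and spoon where they were. The hand is clear.

```bash
python3 -c "
from workcell import *
print(finish_job())"
```

```text
the job is handed in; nothing more can be done
None
```

All five lids were shut in order in one light stroke, the hand is clear, nothing around the box appears to have moved, and the job was handed in at about 11 s (no verdict came back).

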